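Probe a motorcycle battery's two posts

TASK

Check the motorcycle battery on the bench before it goes on the charger: first slide its clear terminal guard fully open, then take the T-handled test probe from its cradle and, holding it upright, press its sprung tip gently onto the middle of the top of the round post and after that of the square post, holding it there for a good half second each time. Lay the probe back in its cradle with its handle bar in both V notches and its tip hanging down, and leave the guard open. Leave the spanner, the bottle and the can where they are.

Things in the scene. Friction and masses are not known exactly. Their poses are not given: they have to be found in the camera images.
- battery: Motorcycle battery, grey case and black lid, fixed to the bench; 100 (x) by 200 (y) by 85 mm high, origin at the centre of its underside. z up, y along its length. The two posts stand on its top in the half towards +y, one either side of the centre line, up to 28 mm from it; flat vent caps 3 mm high lie on the -y half.
- guard (a joint): Slide of the clear plastic guard along the battery's -y, in m: 0 shut (over the +y half and both posts), 0.09 fully open at its stop (over the -y half). May start slightly open; stays where left; moves at about 2 N (+4 N per m/s). An inverted channel 111 (x) by 96 (y) mm, its flat roof 105 to 109 mm above the bench; slides only along y.
- guard_rib (a point): Centre of the outer (+y) face of the black upright push rib at the guard's +y end; push this face towards the battery's -y to open. Rib 80 (x) by 10 (y) mm, from 109 to 137 mm above the bench; this point at 123 mm. Moves with the guard, axes as the battery's.
- round_post: Round steel terminal post, 26 mm in diameter (24 mm flat top), 14 mm high, on the battery's top; origin at the centre of its foot, so its top is 14 mm above it (99 mm above the bench). Either of the two places beside the centre line may be its own.
- square_post: Square steel terminal post, 25 by 25 mm, 14 mm high, on the battery's top; origin at the centre of its foot, so its top is 14 mm above it (99 mm above the bench).
- tester: Loose T-handled probe, about 170 g. Origin on the bar axis at mid handle; x along the bar, z up. Black grip block 70 (x) by 24 (y) by 26 (z) mm centred on it; 12 mm steel bar stubs reach to x = +62 and -62 mm. Collar (18 mm diameter) and stem (12 mm) run down to 67 mm below the origin, the brass tip to 85 mm. A half turn about z makes no difference.
- tester_tip: Brass sprung tip of the probe, 8 mm in diameter, ending in a 5 mm flat; origin at its very end, 85 mm below the probe's origin when free. It springs straight up into the stem: starts to yield at 0.9 N, then 0.3 N per mm, 10 mm of travel (3.9 N), then a hard stop. Its axes are the probe's.
- cradle: Steel rest fixed to the bench: base plate 150 (x) by 90 (y) by 8 mm, uprights 10 mm thick at x = +48 and -48 mm, each with an open V notch (48 mm wide mouth, top 121 mm high). Origin at the centre of the underside. The probe's bar stubs rest in the notches, its x along the cradle's, its origin then 105 mm above this one; tip hangs 20 mm above the bench.
- spanner: Loose steel spanner lying flat, 180 mm long, on the bench between the battery and the cradle; origin near mid-length at its underside, x along it. Bystander.
- oil: Blue bottle standing upright, 70 mm in diameter, 150 mm high; origin at the centre of its underside. Bystander.
- grease: Grey can standing upright, 76 mm in diameter, 70 mm high; origin at the centre of its underside. Bystander.
Things that resemble listed ones, but are neither listed nor needed, are in the scene too. What is shaped like the battery but blue or green is not meant.

How it is judged:
By the outcome, as a careful person would: the job done as asked, in the order asked, and still so for the second after the job is handed in, with the robot touching nothing.
It also fails if it takes over 70 s, if anything falls off the work surface, if the arm or the gripper's body presses on something with over 40 N, if the wrist force passes 120 N, or if a joint passes its speed limit or range.

ROBOT

A 6-joint arm with a two-finger parallel gripper is mounted at the origin on the work surface. World frame = base frame: x ahead of the robot, y to its left, z up, the work surface at z = 0. Lengths are in mm, angles in rad, forces in N, time in s.
With the tool pointing down it reaches from about 350 to 975 mm from the base axis. Payload 4.9 kg.
Tool frame: the origin (TCP) lies between the finger pads; the fingertips stand 8 mm ahead of it and the grasp point (between the pads) lies 11 mm behind it (r.nose_length is the distance from the TCP to the fingertips, in mm); z points along the fingers, y is the line along which they close (so a half turn about z gives the same grasp; the last joint's range is limited). The gripper opens to 85 mm and grips with 20 to 120 N. Pads are 22 mm wide; open, the fingers measure 114 mm over their backs; the gripper's body (76 mm by 85 mm) begins 54 mm behind the grasp point. The pads swing forward as they close: fully open they stand 13 mm farther back than shut.
Start: joints at [-1.395, 0.053, 1.613, -0, 1.476, -0.119], TCP at [181.588, -598.02, 239.304] pointing down, gripper open.
Joint ranges: [-3.01, 3.01], [-1.01, 2.22], [0.06, 2.58], [-1.02, 4.17], [0.09, 2.62], [-3.14, 3.14]. Speed limits (rad/s): [2.57, 2.57, 3.14, 3.14, 3.14, 3.14].

INTERFACE

Orientations are given as a unit quaternion [x, y, z, w].
In Python, from plant import r gives the robot as it stands.
- The arm moves only by the tool move_arm, never from a script. Its argument "increments" is a list that holds one entry, the list of rows, each a list of 7 numbers: the opening, from -1 (shut) to 1 (fully open), then the shift along the world's x, y, z scaled (see below), then the turn, a rotation vector about the world's x, y, z scaled (see below). A call has 1 to 12 rows; each row is the pose to reach, as a shift and turn from the pose commanded when the call began, turning the shorter way round; what a row does not reach only later rows make up. The controller multiplies each number of a shift by 150 mm and each number of a turn by 2 pi rad. A row lasts 1/10 s, in which the tool goes at most 50 mm and 8.59 degrees, less where a joint would pass 70% of its speed; a pose out of reach is approached as far as the arm can. A call with a number of a shift or a turn outside -1 to 1 is refused whole. A call with a gripper value outside its range is refused whole. The fingers move at their own pace and stop on an object; the grip force is fixed at half the most. Time passes only in rows, so rows that repeat a pose let the fingers close. It gives the time, the measured TCP pose, the force, the opening and the grip force at its end, in the units of the state.
- r.state(): the state, without advancing time (a new reading comes with each control period).
- r.read_camera(name): name is "scene" or "side" or "wrist"; returns a dict with "pixels" (420x560x3 uint8, red, green, blue), "mtx" (3x3 intrinsics, pixels), "k1" (the pictures are not rectified: a ray, as slopes to the right and down, at radius r is drawn at 1 + k1 r^2 times it, then the intrinsics apply), "rvec" (rotation vector, rad) and "tvec" (3), from world to camera coordinates, as OpenCV has them; the wrist camera has in their place "tool_from_camera" (4x4, takes a point from camera to tool coordinates, whose origin is the TCP and whose axes are the flange's). Camera axes: x right, y down, z forward; pixel columns grow to the right and rows downward; lengths in mm; the calibration is good to about 2 mm. A picture is of the moment at which its call begins: read the wrist's pose just before it. There is no depth.
- r.close_job(): hands the job in; it is judged then, once.
The state is a dict: "time": time; "q": joint angles; "joint_vel": joint speeds; "effort": joint torques, N m; "position": TCP position; "orientation": TCP orientation; "ft_force": force on the tool from outside, world axes, zero at the start; "moment": the same for the moment, N m; "finger_gap": finger opening in mm; "finger_force": force on a finger pad.
Only numpy, scipy, OpenCV 4.12 (cv2) and the standard library are available. Lean on these libraries where they do the work, as an engineer would, in place of code of your own. Each camera call takes 0.05 s, during which the arm holds its last target. There are 200 camera calls.

## Working session

There is one attempt and no reset: what is moved stays moved. The work goes in short steps, Python scripts to look and compute and a tool call to move; the robot and the scene stay as the last step left them, time stands still between calls to the robot, and variables do not carry over. Pictures are saved under pics/ and viewed, at most 10 in all, crops included, and the job is handed in when it is done.

Besides the shell and the picture viewer there is one more tool, called after "Request:" in YAML: its name, and indented under it one key for each argument. move_arm: Moves the arm, as the interface text tells. Shifts and turns lie within -1 to 1; 1 stands for 150 mm of shift or 2 pi rad of turn. Its arguments: {"type":"object","properties":{"increments":{"type":"array"}},"required":["increments"]}

```bash
ls; mkdir -p pics; python3 - <<'E'
from plant import r
import cv2,pickle
s=r.state();print({k:s[k] for k in('time','q','position','orientation','ft_force','finger_gap')},r.nose_length)
D={'state':s}
for n in("scene","side","wrist"):
    c=r.read_camera(n);D[n]=c
    cv2.imwrite(f"pics/{n}0.png",cv2.resize(c["pixels"][:,:,::-1],(800,600),interpolation=cv2.INTER_CUBIC))
    print(n,{k:v for k,v in c.items() if k!="pixels"})
pickle.dump(D,open("d0.pkl","wb"))
E
```

```text
pics
{'time': 0.0, 'q': array([-1.39504284e+00,  5.33563101e-02,  1.61433308e+00,  1.76520239e-05,
        1.47602000e+00, -1.19009947e-01]), 'position': array([ 181.4593834 , -597.42182445,  238.04001663]), 'orientation': array([ 9.89158530e-01,  1.46847821e-01, -2.12417036e-05, -1.05818908e-03]), 'ft_force': array([ 0.11182384,  0.22089051, -0.0982    ]), 'finger_gap': 85.42894473370785} 8.0
scene {'mtx': array([[486.59822276,   0.        , 282.78348406],
       [  0.        , 486.59822276, 211.19812381],
       [  0.        ,   0.        ,   1.        ]]), 'k1': -0.17387965099660685, 'rvec': array([ 0.79817033,  2.58909125, -1.04748197]), 'tvec': array([ 446.26783943,  -90.62647221, 1605.62983595])}
side {'mtx': array([[519.46444808,   0.        , 273.07770801],
       [  0.        , 519.46444808, 207.69833051],
       [  0.        ,   0.        ,   1.        ]]), 'k1': -0.12457412804640636, 'rvec': array([ 2.20988667, -0.08200024,  0.0082973 ]), 'tvec': array([-504.06420786,   57.88116381, 1685.16491213])}
wrist {'mtx': array([[369.02563801,   0.        , 285.67538541],
       [  0.        , 369.02563801, 207.65179578],
       [  0.        ,   0.        ,   1.        ]]), 'k1': -0.03393577516437582, 'tool_from_camera': array([[ 6.67099912e-05, -9.50612128e-01, -3.10381343e-01,
         7.92758050e+01],
       [ 9.99999987e-01,  1.08818219e-04, -1.18350954e-04,
        -5.28456865e-01],
       [ 1.46280997e-04, -3.10381331e-01,  9.50612123e-01,
        -1.34444125e+02],
       [ 0.00000000e+00,  0.00000000e+00,  0.00000000e+00,
         1.00000000e+00]])}
```

View pics/scene0.png

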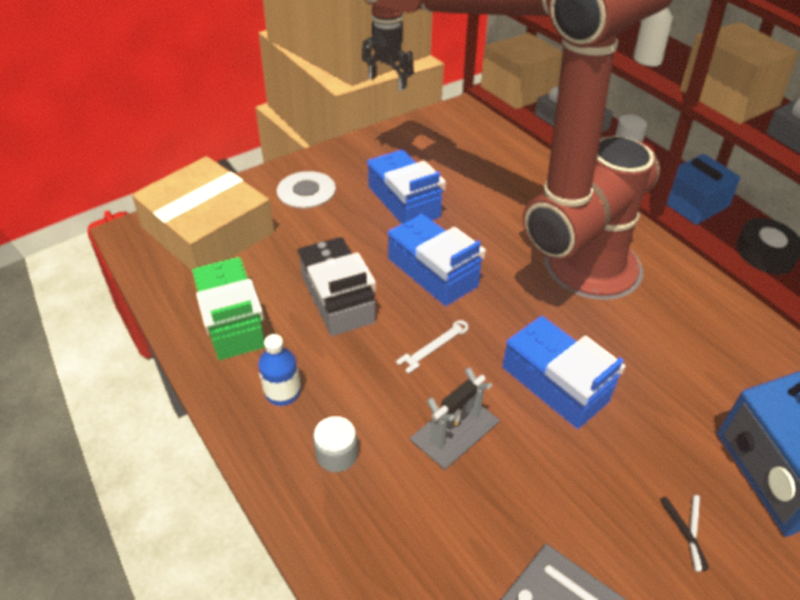

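View pics/side0.png

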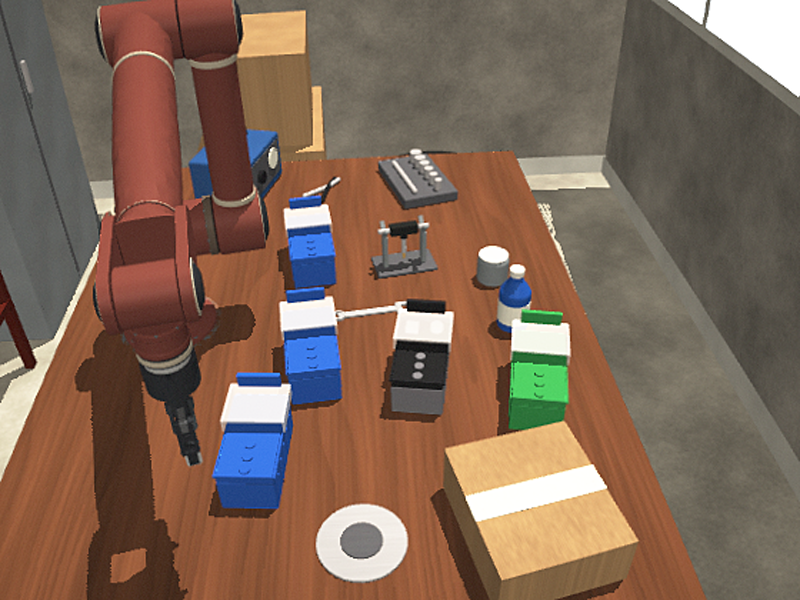

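Grey/black battery: scene (338,285), side (422,355). The look-alikes are blue at scene (405,185), (435,257) and (563,370), and green at (228,305). Only the grey case with the black lid fits the description. The cradle and probe are at scene (458,410) and side (403,245), the spanner at scene (432,345), the bottle at (280,372) and the can at (336,442).

```bash
cat > h.py <<'E'
import numpy as np,cv2
from scipy.spatial.transform import Rotation as R
def cam(c,s=None):
    if "rvec" in c:
        M=R.from_rotvec(c["rvec"]).as_matrix(); return M.T, -M.T@c["tvec"]
    T=c["tool_from_camera"];Q=R.from_quat(s["orientation"]).as_matrix()
    return Q@T[:3,:3], Q@T[:3,3]+s["position"]
def ray(c,uv,s=None):
    A,o=cam(c,s); d=(np.array(uv,float)-c["mtx"][:2,2])/c["mtx"][0,0]
    p=d.copy()
    for _ in range(20): p=d/(1+c["k1"]*(p@p))
    v=A@np.array([p[0],p[1],1]); return o,v/np.linalg.norm(v)
def proj(c,P,s=None):
    A,o=cam(c,s); q=A.T@(np.array(P,float)-o); p=q[:2]/q[2]
    return c["mtx"][0,0]*p*(1+c["k1"]*(p@p))+c["mtx"][:2,2]
def plane(c,uv,z,s=None):
    o,v=ray(c,uv,s); return o+v*(z-o[2])/v[2]
def tri(*rays):
    A=sum(np.eye(3)-np.outer(v,v) for o,v in rays);b=sum((np.eye(3)-np.outer(v,v))@o for o,v in rays)
    X=np.linalg.solve(A,b); return X,[round(float(np.linalg.norm(np.cross(X-o,v))),1) for o,v in rays]
def dark(c,box,th=60):
    x0,y0,x1,y1=box; p=c["pixels"][y0:y1,x0:x1].max(2)
    n,l,st,ce=cv2.connectedComponentsWithStats((p<th).astype(np.uint8))
    return [(st[i,4],(ce[i]+[x0,y0]).round(1),cv2.boxPoints(cv2.minAreaRect(np.argwhere(l==i)[:,::-1].astype(np.float32)+[x0,y0])).round(1).tolist()) for i in range(1,n) if st[i,4]>15]
E
python3 - <<'E'
from h import *;import pickle
D=pickle.load(open("d0.pkl","rb"));sc,sd=D["scene"],D["side"]
f=.7
def t(name,a,b): print(name,*tri(ray(sc,np.array(a)*f),ray(sd,np.array(b)*f)))
t("rib",(348,284),(427,306)); t("grip",(461,396),(404,229))
t("can top",(335,430),(492,254)); t("bottle cap",(273,342),(517,271))
for n,a,z in[("spanner ring",(461,327),5),("spanner jaw",(408,362),5)]: print(n,plane(sc,np.array(a)*f,z))
for n,b in[("rib",(225,180,275,215)),("grip",(300,255,350,300))]: print(n,dark(sc,b))
for n,b in[("rib",(280,205,320,222)),("grip",(265,150,305,175)),]: print(n,dark(sd,b))
E
```

```text
rib [ 574.40453261 -150.55375933  120.05682571] [0.3, 0.3]
grip [550.80162917 182.03455697 103.12663755] [1.9, 1.9]
can top [755.99460914 100.60903456  70.23413452] [1.3, 1.3]
bottle cap [774.15569904 -77.45026768 143.21899306] [1.1, 1.1]
spanner ring [388.35567323 -12.93649342   5.        ]
spanner jaw [534.21989453   2.55730294   5.        ]Traceback (most recent call last):
  File "<stdin>", line 8, in <module>
  File "h.py", line 24, in dark
    return [(st[i,4],(ce[i]+[x0,y0]).round(1),cv2.boxPoints(cv2.minAreaRect(np.argwhere(l==i)[:,::-1].astype(np.float32)+[x0,y0])).round(1).tolist()) for i in range(1,n) if st[i,4]>15]
                                                            ~~~~~~~~~~~~~~~^^^^^^^^^^^^^^^^^^^^^^^^^^^^^^^^^^^^^^^^^^^^^^^^^^^^^^
cv2.error: OpenCV(4.12.0) /io/opencv/modules/imgproc/src/convhull.cpp:143: error: (-215:Assertion failed) total >= 0 && (depth == CV_32F || depth == CV_32S) in function 'convexHull'
```

```bash
sed -i 's/astype(np.float32)+\[x0,y0\])/astype(np.float32)+np.float32([x0,y0]))/' h.py; python3 - <<'E'
from h import *;import pickle
D=pickle.load(open("d0.pkl","rb"));sc,sd=D["scene"],D["side"]
for n,b in[("rib",(225,180,275,215)),("grip",(300,255,350,300))]: print(n,dark(sc,b))
for n,b in[("rib",(280,205,320,222)),("grip",(265,150,305,175)),]: print(n,dark(sd,b))
E
```

```text
rib [(np.int32(45), array([244.7, 197.6]), [[231.5, 199.10000610351562], [253.6999969482422, 193.0], [254.60000610351562, 196.3000030517578], [232.39999389648438, 202.39999389648438]]), (np.int32(19), array([246.8, 205.1]), [[240.6999969482422, 206.10000610351562], [252.89999389648438, 202.6999969482422], [253.39999389648438, 204.39999389648438], [241.1999969482422, 207.6999969482422]])]
grip [(np.int32(35), array([324.1, 280.3]), [[317.5, 284.5], [329.0, 273.0], [331.5, 275.5], [320.0, 287.0]])]
rib [(np.int32(210), array([297.6, 214.1]), [[284.5, 217.0], [285.1000061035156, 209.0], [311.5, 211.0], [310.79998779296875, 219.10000610351562]])]
grip [(np.int32(168), array([282. , 160.2]), [[273.0, 155.0], [291.0, 155.0], [291.0, 166.0], [273.0, 166.0]])]
```

Request:
move_arm:
  increments:
    - [[-1, 0.7, 0.9, 0.15, 0, 0, 0], [-1, 0.7, 0.9, 0.15, 0, 0, 0], [-1, 0.7, 0.9, 0.15, 0, 0, 0], [-1, 0.7, 0.9, 0.15, 0, 0, 0]]

```text
time: 0.55
position: [288.4, -460.4, 262.2]
orientation: [0.989, 0.148, 0.0, -0.0]
ft_force: [0.2, -1.0, -0.1]
finger_gap: 28.2
finger_force: 0.0
```

Request:
move_arm:
  increments:
    - [[-1, 0.7, 0.9, 0.15, 0, 0, 0], [-1, 0.7, 0.9, 0.15, 0, 0, 0], [-1, 0.7, 0.9, 0.15, 0, 0, 0], [-1, 0.7, 0.9, 0.15, 0, 0, 0]]

```text
time: 0.95
position: [393.3, -325.2, 284.9]
orientation: [0.989, 0.148, 0.001, 0.0]
ft_force: [0.3, -0.8, -0.4]
finger_gap: 0.1
finger_force: 0.0
```

Request:
move_arm:
  increments:
    - [[-1, 0.7, 0.9, 0.15, 0, 0, 0], [-1, 0.7, 0.9, 0.15, 0, 0, 0], [-1, 0.7, 0.9, 0.15, 0, 0, 0], [-1, 0.7, 0.9, 0.15, 0, 0, 0]]

```text
time: 1.35
position: [498.2, -190.0, 307.3]
orientation: [0.989, 0.149, 0.001, -0.0]
ft_force: [0.1, -0.8, 0.2]
finger_gap: 0.0
finger_force: 0.0
```

Request:
move_arm:
  increments:
    - [[-1, 0.7, 0.9, 0.15, 0, 0, 0], [-1, 0.7, 0.9, 0.15, 0, 0, 0], [-1, 0.7, 0.9, 0.15, 0, 0, 0], [-1, 0.7, 0.9, 0.15, 0, 0, 0], [-1, 0.7, 0.9, 0.15, 0, 0, 0]]

```text
time: 1.85
position: [602.8, -55.5, 329.1]
orientation: [0.989, 0.149, -0.0, -0.0]
ft_force: [0.0, -0.3, -0.5]
finger_gap: 0.0
finger_force: 0.0
```

```bash
python3 - <<'E'
from plant import r
import cv2,pickle
s=r.state();c=r.read_camera("wrist");print(s["time"],s["position"],s["orientation"],s["finger_gap"])
pickle.dump((s,c),open("w1.pkl","wb"))
cv2.imwrite("pics/w1.png",cv2.resize(c["pixels"][:,:,::-1],(800,600),interpolation=cv2.INTER_CUBIC))
E
```

```text
1.85 [602.78946496 -55.47149871 329.08238439] [ 9.88847700e-01  1.48930002e-01 -1.31066534e-05 -2.83888136e-04] 0.018827702363935855
```

View pics/w1.png

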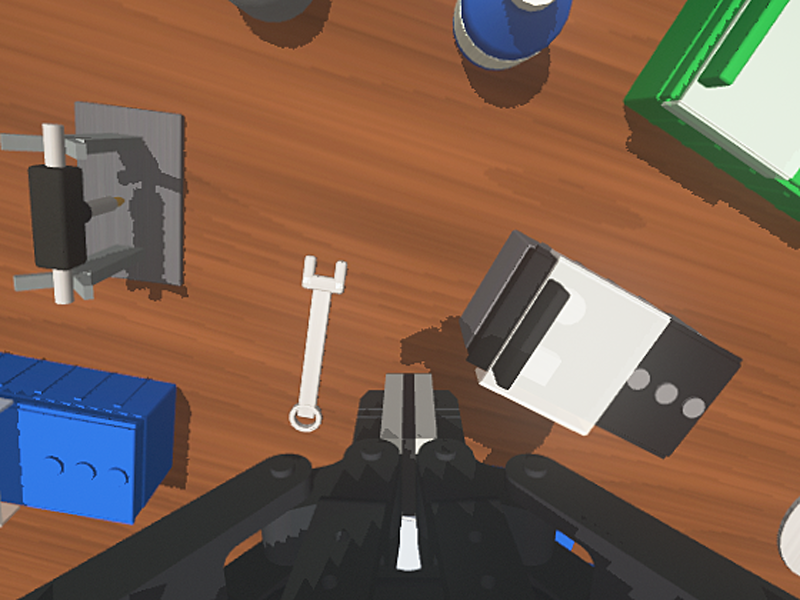

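The wrist view shows the grey battery at (600,345) of 800x600. Its rib is at (532,335), and through the clear roof I can see the round post at about (572,306) and the square post at about (545,370). The probe grip is at (57,215) in the cradle at (130,195), and the spanner is at (315,350).

```bash
python3 - <<'E'
from h import *;import pickle
s,c=pickle.load(open("w1.pkl","rb"));D=pickle.load(open("d0.pkl","rb"));sd=D["side"];sc=D["scene"]
for nm,box,z in[("rib",(325,180,405,275),137),("grip",(5,105,75,200),118)]:
    for a,ce,bx in dark(c,box,75):
        if a<150: continue
        print(nm,a,ce,bx); P=np.array([plane(c,p,z,s) for p in bx]); print(P.round(1).tolist())
        e=P[1]-P[0];f=P[2]-P[1]; print("len",np.linalg.norm(e).round(1),np.degrees(np.arctan2(e[1],e[0])).round(1),np.linalg.norm(f).round(1),np.degrees(np.arctan2(f[1],f[0])).round(1),"ctr",P.mean(0).round(1))
f=.7
print("grip",tri(ray(sd,(282,160.2)),ray(c,np.array((57,216))*f,s),ray(sc,np.array((461,396))*f)))
print("grip stub ends z105",[plane(c,np.array(p)*f,111,s).round(1) for p in((53,125),(64,303))])
print("lid corners z85",[plane(c,np.array(p)*f,85,s).round(1) for p in((516,232),(742,358),(667,457),(462,318))])
print("plate z8",[plane(c,np.array(p)*f,8,s).round(1) for p in((76,102),(184,114),(182,287))])
print("posts z99",[plane(c,np.array(p)*f,99,s).round(1) for p in((571,307),(545,369))])
E
```

```text
rib 1756 [355.4 216.6] [[321.79998779296875, 249.3000030517578], [372.5, 170.10000610351562], [389.70001220703125, 181.10000610351562], [339.0, 260.29998779296875]]
[[546.3, -108.7, 137.0], [633.7, -127.3, 137.0], [628.8, -146.0, 137.0], [540.1, -128.6, 137.0]]
len 89.3 -12.0 19.4 -104.6 ctr [ 587.2 -127.7  137. ]
rib 1094 [367.2 235.7] [[340.0, 263.6000061035156], [384.3999938964844, 194.39999389648438], [399.70001220703125, 204.1999969482422], [355.20001220703125, 273.29998779296875]]
[[537.0, -130.8, 137.0], [615.6, -146.1, 137.0], [611.0, -163.3, 137.0], [531.4, -148.8, 137.0]]
len 80.0 -11.0 17.8 -105.0 ctr [ 573.8 -147.2  137. ]
grip 2668 [ 40.7 151.3] [[19.200000762939453, 115.69999694824219], [61.29999923706055, 112.5], [66.9000015258789, 186.6999969482422], [24.799999237060547, 189.8000030517578]]
[[583.4, 198.4, 118.0], [597.7, 160.1, 118.0], [528.0, 146.4, 118.0], [512.3, 186.9, 118.0]]
len 40.8 -69.5 71.1 -168.9 ctr [555.4 173.  118. ]
grip (array([549.88520186, 183.22363095, 103.48388146]), [1.2, 1.4, 1.0])
grip stub ends z105 [array([612.3, 188.9, 111. ]), array([491. , 169.1, 111. ])]
lid corners z85 [array([ 630.7, -128.3,   85. ]), array([ 589.5, -337.2,   85. ]), array([ 488.2, -320.1,   85. ]), array([ 556. , -112.3,   85. ])]
plate z8 [array([616.9, 236.5,   8. ]), array([633.1, 148.1,   8. ]), array([484.4, 124.1,   8. ])]
posts z99 [array([ 592.2, -183.2,   99. ]), array([ 539.9, -183.5,   99. ])]
```

```bash
python3 - <<'E'
import pickle,cv2
s,c=pickle.load(open("w1.pkl","rb"));im=c["pixels"][150:330,310:530,::-1]
cv2.imwrite("pics/w1b.png",cv2.resize(im,None,fx=3.3,fy=3.3,interpolation=cv2.INTER_CUBIC))
E
```

```text
(no output)
```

View pics/w1b.png

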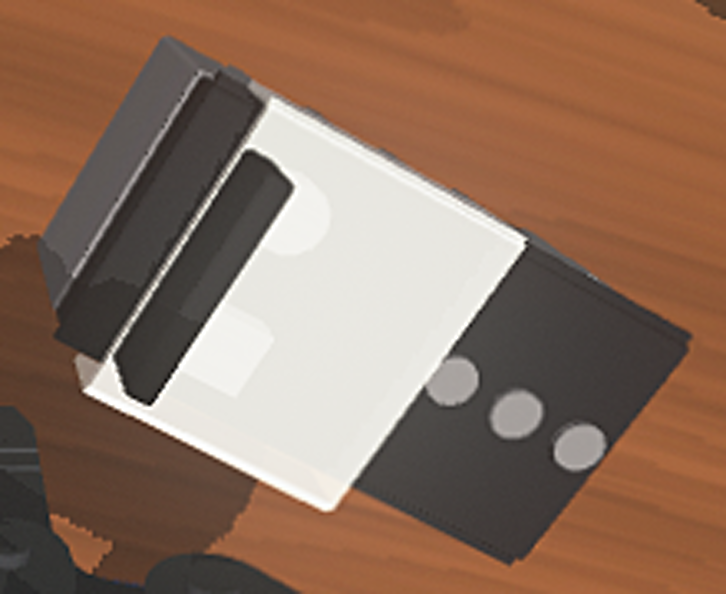

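Confirmed: grey case, black lid, three vent caps on the -y half, round post on +x and square post on -x, guard already slightly open. The battery yaw is about -11°, and the rib face is near (573,-146).

Request:
move_arm:
  increments:
    - [[-1, -0.145, -0.34, -1, 0, 0, -0.078], [-1, -0.145, -0.34, -1, 0, 0, -0.078], [-1, -0.145, -0.34, -1, 0, 0, -0.078], [-1, -0.145, -0.34, -1, 0, 0, -0.078], [-1, -0.145, -0.34, -1, 0, 0, -0.078]]

```text
time: 2.4
position: [576.6, -110.2, 175.3]
orientation: [0.995, -0.099, -0.004, -0.001]
ft_force: [0.1, -0.1, 0.1]
finger_gap: -0.1
finger_force: 0.0
```

Request:
move_arm:
  increments:
    - [[-1, 0, 0, -0.35, 0, 0, 0], [-1, 0, 0, -0.35, 0, 0, 0], [-1, 0, 0, -0.35, 0, 0, 0]]

```text
time: 2.7
position: [579.4, -109.2, 127.0]
orientation: [0.995, -0.097, -0.001, -0.0]
ft_force: [-0.6, -0.2, 0.1]
finger_gap: -0.2
finger_force: 0.0
```

Request:
move_arm:
  increments:
    - [[-1, -0.02, -0.1, 0, 0, 0, 0], [-1, -0.04, -0.2, 0, 0, 0, 0], [-1, -0.06, -0.3, 0, 0, 0, 0], [-1, -0.08, -0.4, 0, 0, 0, 0], [-1, -0.1, -0.5, 0, 0, 0, 0], [-1, -0.1, -0.5, 0, 0, 0, 0]]

```text
time: 3.3
position: [564.3, -186.6, 127.0]
orientation: [0.995, -0.099, -0.0, 0.001]
ft_force: [-0.6, 0.8, 0.5]
finger_gap: -0.3
finger_force: 0.0
```

```bash
python3 - <<'E'
from plant import r
from h import *;import pickle
s=r.state();c=r.read_camera("side");pickle.dump((s,c),open("sd2.pkl","wb"))
print(s["position"],s["ft_force"])
for a,ce,bx in dark(c,(265,195,330,260)):print(a,ce,bx)
cv2.imwrite("pics/sd2.png",cv2.resize(c["pixels"][170:310,230:370,::-1],None,fx=4,fy=4,interpolation=cv2.INTER_CUBIC))
E
```

```text
[ 564.25800373 -186.55413104  126.97023416] [-0.62380142  0.82359778  0.49615603]
463 [296.8 217.4] [[280.0, 195.0], [315.0, 195.0], [315.0, 230.0], [280.0, 230.0]]
249 [291.6 255.8] [[273.0, 251.0], [311.0, 251.0], [311.0, 259.0], [273.0, 259.0]]
```

View pics/sd2.png

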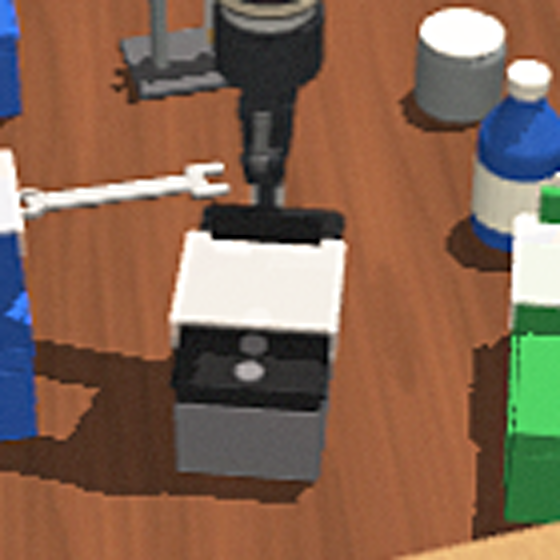

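The guard is sliding with the fingers on the middle of its rib, and the caps are half covered. I'll keep going towards the stop in small steps, watching the force.

Request:
move_arm:
  increments:
    - [[-1, -0.01, -0.05, 0, 0, 0, 0], [-1, -0.02, -0.1, 0, 0, 0, 0], [-1, -0.03, -0.15, 0, 0, 0, 0]]

```text
time: 3.65
position: [559.8, -206.4, 126.2]
orientation: [0.995, -0.097, -0.001, -0.0]
ft_force: [0.1, 2.2, 0.3]
finger_gap: 0.3
finger_force: 1.2
```

Request:
move_arm:
  increments:
    - [[-1, -0.006, -0.03, 0, 0, 0, 0], [-1, -0.01, -0.05, 0, 0, 0, 0]]

```text
time: 3.85
position: [558.8, -211.6, 126.2]
orientation: [0.995, -0.098, -0.0, -0.004]
ft_force: [2.3, 16.9, 2.2]
finger_gap: 0.3
finger_force: 8.3
```

Request:
move_arm:
  increments:
    - [[-1, -0.006, -0.03, 0, 0, 0, 0], [-1, -0.01, -0.05, 0, 0, 0, 0]]

```text
time: 4.05
position: [558.7, -212.2, 126.4]
orientation: [0.995, -0.097, -0.0, -0.011]
ft_force: [6.2, 38.6, 7.8]
finger_gap: -0.3
finger_force: 19.6
```

Force rose sharply while position stalled at y = -212, so the guard is at its stop. Backing off and looking at the posts.

Request:
move_arm:
  increments:
    - [[-1, 0.03, 0.2, 0, 0, 0, 0], [-1, 0.03, 0.25, 0.3, 0, 0, 0], [-1, 0, 0.3, 1, 0, 0, 0], [-1, 0, 0.3, 1, 0, 0, 0], [-1, 0, 0.3, 1, 0, 0, 0], [1, 0, 0.3, 1, 0, 0, 0]]

```text
time: 4.65
position: [558.5, -177.4, 280.1]
orientation: [0.995, -0.097, 0.003, 0.001]
ft_force: [0.0, 0.4, -1.2]
finger_gap: 13.3
finger_force: 0.0
```

```bash
cat > look.py <<'E'
import sys,pickle,cv2
from plant import r
n=sys.argv[1];s=r.state();c=r.read_camera("wrist");print(s["time"],s["position"].round(1),s["orientation"].round(4),s["ft_force"].round(1))
pickle.dump((s,c),open(n+".pkl","wb"))
cv2.imwrite(f"pics/{n}.png",cv2.resize(c["pixels"][:,:,::-1],(800,600),interpolation=cv2.INTER_CUBIC))
E
python3 look.py w2
```

```text
4.65 [ 558.5 -177.4  280.1] [ 0.9952 -0.0975  0.0028  0.0014] [ 0.   0.4 -1.2]
```

View pics/w2.png

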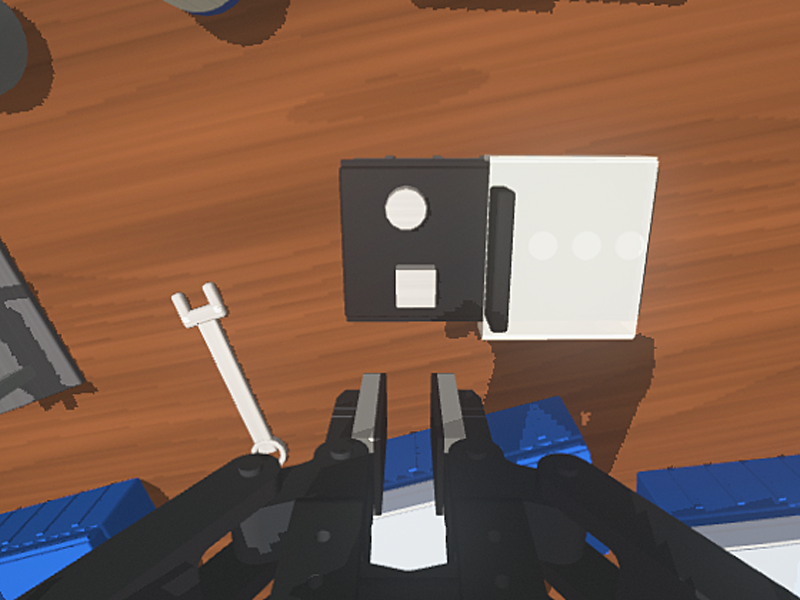

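The guard is open to its stop, over all three caps. The round post is at (406,209), the square post at (416,287) and the rib at (502,258), so both posts are free. Next I'll measure them and take a second view on the way to the cradle.

Request:
move_arm:
  increments:
    - [[1, -0.05, 0.75, 0.13, 0, 0, 0.0285], [1, -0.05, 0.75, 0.13, 0, 0, 0.0285], [1, -0.05, 0.75, 0.13, 0, 0, 0.0285], [1, -0.05, 0.75, 0.13, 0, 0, 0.0285]]

```text
time: 5.1
position: [549.3, -62.5, 294.4]
orientation: [1.0, -0.007, -0.001, -0.0]
ft_force: [-0.3, -0.2, -0.9]
finger_gap: 78.7
finger_force: 0.0
```

```bash
python3 look.py w3; cat > posts.py <<'E'
from h import *;import pickle,sys
V=[pickle.load(open(n+".pkl","rb")) for n in("w2","w3")]
G=[np.array([591,-183,99.]),np.array([540,-182,99.])]
rays=[[],[]]
for s,c in V:
    g=cv2.cvtColor(c["pixels"],cv2.COLOR_RGB2GRAY)
    for k,P in enumerate(G):
        u=proj(c,P,s);x,y=u.astype(int);h=22
        w=g[max(y-h,0):y+h,max(x-h,0):x+h]
        th=int(np.percentile(w,95))-18
        n,l,st,ce=cv2.connectedComponentsWithStats((w>th).astype(np.uint8))
        i=1+np.argmax(st[1:,4]);p=ce[i]+[max(x-h,0),max(y-h,0)]
        (mc,ms,ma)=cv2.minAreaRect(np.argwhere(l==i)[:,::-1].astype(np.float32))
        Q=plane(c,p,99,s);print(k,u.round(1),th,st[i],p.round(1),"rect",np.round(ms,1),round(ma,1),"->",Q.round(1));rays[k].append(ray(c,p,s))
for k in(0,1):print("tri",tri(*rays[k]))
E
python3 posts.py
```

```text
5.1 [549.3 -62.5 294.4] [ 1.0e+00 -6.8e-03 -1.3e-03 -1.0e-04] [-0.3 -0.2 -0.9]
0 [284.6 145.4] 217 [  8  10  28  27 586] [283.6 146. ] rect [26. 27.] 90.0 -> [ 590.6 -182.1   99. ]
1 [294.6 201.7] 215 [  5  10  28  26 707] [290.4 201.3] rect [25. 27.] 90.0 -> [ 541.1 -178.4   99. ]
0 [421.8 129.8] 214 [  9  10  26  27 550] [420.6 130.4] rect [26. 25.] 90.0 -> [ 590.5 -182.    99. ]
1 [415.3 185.6] 214 [  3   8  31  29 643] [411.2 184.7] rect [26.8 25.7] 10.3 -> [ 540.9 -178.1   99. ]
tri (array([ 590.51323027, -182.07655227,   98.73482515]), [0.0, 0.0])
tri (array([ 540.75760177, -178.40272211,   98.15646424]), [0.1, 0.1])
```

Request:
move_arm:
  increments:
    - [[1, -0.05, 0.75, 0, 0, 0, 0.0285], [1, -0.05, 0.75, 0, 0, 0, 0.0285], [1, -0.05, 0.75, 0, 0, 0, 0.0285]]

```text
time: 5.45
position: [541.8, 50.2, 294.6]
orientation: [0.997, 0.082, -0.001, -0.0]
ft_force: [0.2, -0.5, -0.5]
finger_gap: 85.3
finger_force: 0.0
```

```bash
python3 look.py w4
```

```text
5.45 [541.8  50.2 294.6] [ 9.966e-01  8.220e-02 -1.300e-03 -4.000e-04] [ 0.2 -0.5 -0.5]
```

Request:
move_arm:
  increments:
    - [[1, -0.08, 0.75, 0, 0, 0, 0], [1, -0.08, 0.75, 0, 0, 0, 0], [1, -0.08, 0.75, 0, 0, 0, 0], [1, -0.08, 0.75, 0, 0, 0, 0]]

```text
time: 5.9
position: [530.5, 160.7, 295.3]
orientation: [0.997, 0.082, -0.001, 0.001]
ft_force: [-0.4, -0.9, -0.2]
finger_gap: 85.8
finger_force: 0.0
```

```bash
python3 look.py w5
```

```text
5.9 [530.5 160.7 295.3] [ 9.967e-01  8.180e-02 -7.000e-04  6.000e-04] [-0.4 -0.9 -0.2]
```

View pics/w5.png

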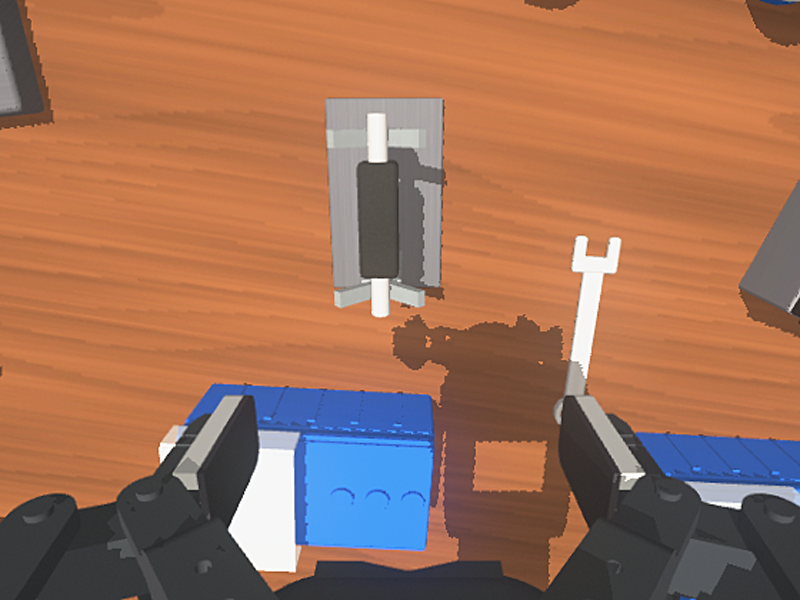

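The cradle and probe are straight up in the image: grip centred at (378,220), stub ends at (376,114) and (380,316). I'll triangulate these between w4 and w5.

```bash
python3 - <<'E'
from h import *;import pickle
from scipy.ndimage import label
rs={};
for n in("w4","w5"):
    s,c=pickle.load(open(n+".pkl","rb"));px=c["pixels"]
    u=proj(c,(551,181,118),s);x,y=u.astype(int);g=px.max(2)
    x0,y0=x-55,max(y-75,0)
    b=[t for t in dark(c,(x0,y0,x+55,y+75),80)]
    b=max(b,key=lambda t:t[0]);print(n,"grip",u.round(1),b)
    P=np.array([plane(c,p,118,s) for p in b[2]]);print(P.round(1).tolist(),P.mean(0).round(1))
    rs.setdefault("g",[]).append(ray(c,np.mean(b[2],0),s))
    w=px[y0:y+75,x0:x+55].astype(int)
    m=((w.min(2)>190)).astype(np.uint8)
    nn,l,st,ce=cv2.connectedComponentsWithStats(m)
    k=sorted([i for i in range(1,nn) if st[i,4]>60],key=lambda i:-st[i,4])[:3]
    for i in k: print(" stub",st[i],(ce[i]+[x0,y0]).round(1),plane(c,ce[i]+[x0,y0],109,s).round(1))
    k2=sorted(k[:2],key=lambda i:ce[i][1])
    for j,i in enumerate(k2): rs.setdefault(j,[]).append(ray(c,ce[i]+[x0,y0],s))
for k in rs: print(k,tri(*rs[k]))
E
```

```text
w4 grip [136.  147.8] (np.int32(846), array([150.9, 144.3]), [[127.9000015258789, 185.6999969482422], [138.1999969482422, 103.4000015258789], [168.8000030517578, 107.19999694824219], [158.60000610351562, 189.60000610351562]])
[[516.4, 186.7, 118.0], [587.9, 180.8, 118.0], [588.9, 155.7, 118.0], [517.3, 159.7, 118.0]] [552.6 170.7 118. ]
 stub [ 43   0  16  33 405] [131.2  88. ] [598.5 190.6 109. ]
 stub [ 56 115  16  28 305] [144.9 200.1] [502.3 174.4 109. ]
 stub [ 61  10  14  13 171] [148.3  88. ] [600.8 176.4 109. ]
w5 grip [266.5 155.8] (np.int32(243), array([273.5, 151.8]), [[250.89999389648438, 112.5], [277.8999938964844, 111.80000305175781], [280.0, 193.8000030517578], [253.0, 194.5]])
[[584.4, 198.9, 118.0], [588.5, 177.1, 118.0], [519.7, 164.3, 118.0], [515.2, 187.6, 118.0]] [552. 182. 118.]
 stub [ 46   0  14  34 425] [263.2  96. ] [598.7 191.4 109. ]
 stub [ 49 115  12  27 316] [265.5 207.7] [502. 175. 109.]
 stub [ 61  11  21  12 241] [282.2  96.3] [601.  175.6 109. ]
g (array([546.38817009, 183.08783061,  81.81672864]), [0.3, 0.3])
0 (array([598.49828847, 191.4597653 , 106.91521184]), [0.1, 0.1])
1 (array([501.51552101, 175.03346674, 107.23103271]), [0.1, 0.1])
```

Bar axis is at z about 107 on its visible upper side (105 expected), centre (551,183), yaw 9.5°, and the tool is already within 0.2°. Descending open.

Request:
move_arm:
  increments:
    - [[1, 0.137, 0.15, -0.1, 0, 0, 0], [1, 0.137, 0.15, -0.4, 0, 0, 0], [1, 0.137, 0.15, -0.7, 0, 0, 0], [1, 0.137, 0.15, -1, 0, 0, 0], [1, 0.137, 0.15, -1, 0, 0, 0]]

```text
time: 6.45
position: [546.4, 179.9, 137.9]
orientation: [0.997, 0.08, -0.008, 0.001]
ft_force: [-0.6, 0.4, 0.7]
finger_gap: 85.7
finger_force: 0.0
```

Request:
move_arm:
  increments:
    - [[1, 0, 0, -0.17, 0, 0, 0], [1, 0, 0, -0.32, 0, 0, 0], [1, 0, 0, -0.32, 0, 0, 0], [1, 0, 0, -0.32, 0, 0, 0]]

```text
time: 6.85
position: [552.3, 182.6, 100.4]
orientation: [0.997, 0.081, 0.001, 0.0]
ft_force: [-0.1, -0.4, 0.9]
finger_gap: 85.2
finger_force: 0.0
```

Request:
move_arm:
  increments:
    - [[1, -0.008, 0.004, -0.03, 0, 0, 0], [-1, -0.008, 0.004, -0.03, 0, 0, 0], [-1, -0.008, 0.004, -0.03, 0, 0, 0], [-1, -0.008, 0.004, -0.03, 0, 0, 0], [-1, -0.008, 0.004, -0.03, 0, 0, 0], [-1, -0.008, 0.004, -0.03, 0, 0, 0], [-1, -0.008, 0.004, -0.03, 0, 0, 0], [-1, -0.008, 0.004, -0.03, 0, 0, 0], [-1, -0.008, 0.004, -0.03, 0, 0, 0]]

```text
time: 7.75
position: [550.3, 182.4, 94.5]
orientation: [0.997, 0.082, 0.0, 0.002]
ft_force: [0.5, -5.7, 2.7]
finger_gap: 23.1
finger_force: 61.7
```

```bash
python3 - <<'E'
from plant import r
s=r.state();print({k:s[k] for k in('time','position','orientation','ft_force','moment','finger_gap','finger_force')})
E
```

```text
{'time': 7.75, 'position': array([550.28284561, 182.44513132,  94.46885867]), 'orientation': array([9.96667054e-01, 8.15546874e-02, 3.36180445e-04, 1.87152805e-03]), 'ft_force': array([ 0.49249497, -5.68923394,  2.67929051]), 'moment': array([-0.94609782,  0.01378597,  0.06655932]), 'finger_gap': 23.063659106622378, 'finger_force': 61.73470079898834}
```

Gripped (gap 23, 62 N). Lifting straight up.

Request:
move_arm:
  increments:
    - [[-1, 0, 0, 0.15, 0, 0, 0], [-1, 0, 0, 0.4, 0, 0, 0], [-1, 0, 0, 0.7, 0, 0, 0], [-1, 0, 0, 1, 0, 0, 0], [-1, 0, 0, 1, 0, 0, 0]]

```text
time: 8.25
position: [553.2, 184.9, 252.5]
orientation: [0.997, 0.081, 0.007, -0.001]
ft_force: [0.7, 0.3, -0.9]
finger_gap: 23.4
finger_force: 61.2
```

Request:
move_arm:
  increments:
    - [[-1, 0.09, -0.8, 0, 0, 0, 0], [-1, 0.09, -0.8, 0, 0, 0, 0], [-1, 0.09, -0.8, 0, 0, 0, 0], [-1, 0.09, -0.8, 0, 0, 0, 0]]

```text
time: 8.65
position: [562.8, 61.6, 242.3]
orientation: [0.997, 0.079, -0.001, 0.0]
ft_force: [0.2, 0.4, -1.7]
finger_gap: 23.3
finger_force: 61.0
```

Request:
move_arm:
  increments:
    - [[-1, 0.09, -0.8, 0, 0, 0, 0], [-1, 0.09, -0.8, 0, 0, 0, 0], [-1, 0.09, -0.8, 0, 0, 0, 0], [-1, 0.09, -0.8, 0, 0, 0, 0]]

```text
time: 9.05
position: [576.5, -57.5, 242.6]
orientation: [0.997, 0.08, -0.001, -0.0]
ft_force: [-1.6, 0.6, -2.6]
finger_gap: 23.2
finger_force: 61.0
```

Request:
move_arm:
  increments:
    - [[-1, 0.09, -0.8, 0, 0, 0, 0], [-1, 0.09, -0.8, 0, 0, 0, 0], [-1, 0.09, -0.8, 0, 0, 0, 0], [-1, 0.09, -0.8, 0, 0, 0, 0], [-1, 0.09, -0.8, 0, 0, 0, 0]]

```text
time: 9.55
position: [590.1, -174.5, 243.0]
orientation: [0.997, 0.082, -0.0, -0.001]
ft_force: [0.7, 0.6, -1.7]
finger_gap: 23.4
finger_force: 61.0
```

```bash
python3 - <<'E'
from plant import r
from h import *;import pickle
s=r.state();print(s["time"],s["position"],s["orientation"],s["ft_force"],s["finger_gap"])
D={"s":s};Q=R.from_quat(s["orientation"])
ims=[]
tip=s["position"]+np.array([0,0,10.5-85]);print("tip pred",tip)
for n in("scene","side","wrist"):
    c=r.read_camera(n);D[n]=c;u=proj(c,tip,s);x,y=u.astype(int);print(n,u)
    x0,y0=max(x-30,0),max(y-30,0);k=c["pixels"][y0:y0+60,x0:x0+60,::-1]
    print((x0,y0),k.shape)
    ims.append(cv2.resize(k,(400,400),interpolation=cv2.INTER_NEAREST)[:, :])
pickle.dump(D,open("d3.pkl","wb"))
cv2.imwrite("pics/tip.png",np.hstack(ims[:2]))
cv2.imwrite("pics/w6.png",cv2.resize(D["wrist"]["pixels"][:,:,::-1],(800,600)))
E
```

```text
9.55 [ 590.14227516 -174.4713345   243.01552312] [ 9.96661767e-01  8.16343448e-02 -4.90529044e-04 -9.56831886e-04] [ 0.68365635  0.63560665 -1.74475141] 23.40744540491039
tip pred [ 590.14227516 -174.4713345   168.51552312]
scene [233.62985967 183.43882532]
(np.int64(203), np.int64(153)) (60, 60, 3)
side [305.53209266 205.42090474]
(np.int64(275), np.int64(175)) (60, 60, 3)
wrist [286.75275993 224.81885934]
(np.int64(256), np.int64(194)) (60, 60, 3)
```

View pics/tip.png

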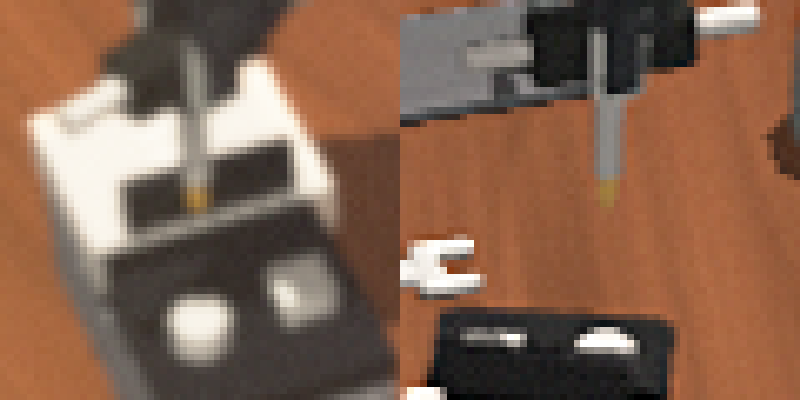

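The tip (brass) hangs free at scene crop (197,212) and side crop (207,207), with the stem upright. The posts are at scene crop (200,325) and (300,285).

```bash
python3 - <<'E'
from h import *;import pickle
D=pickle.load(open("d3.pkl","rb"));sc,sd,s=D["scene"],D["side"],D["s"]
k=60/400
P=lambda o,a:np.array(o)+np.array(a)*k-.5
print("tip",tri(ray(sc,P((203,153),(197,212))),ray(sd,P((275,175),(207,207)))))
print("stemtop",tri(ray(sc,P((203,153),(194,60))),ray(sd,P((275,175),(208,105)))))
for n,c,o in(("sc",sc,(203,153)),("sd",sd,(275,175))):
    for q in((590.5,-182.1,99),(540.8,-178.4,98.5)): print(n,"post at crop",((proj(c,q)-o+.5)/k).round(0))
g=cv2.cvtColor(sd["pixels"],cv2.COLOR_RGB2HSV)
for n,c in(("sc",sc),("sd",sd)):
    x0,y0=(203,153) if n=="sc" else (275,175)
    w=c["pixels"][y0:y0+60,x0:x0+60].astype(int);m=((w[...,0]-w[...,2]>70)&(w[...,1]-w[...,2]>35)&(np.abs(w[...,0]-w[...,1])<70))[10:40,20:40]
    ys,xs=np.nonzero(m);print(n,"brass",[(int(x+x0+20),int(y+y0+10)) for x,y in zip(xs,ys)])
E
```

```text
tip (array([ 592.48489991, -174.83993185,  167.35184991]), [2.4, 2.4])
stemtop (array([ 585.50159859, -190.61818211,  233.03196756]), [2.5, 2.5])
sc post at crop [207. 315.]
sc post at crop [309. 277.]
sd post at crop [207. 345.]
sd post at crop [ 93. 348.]
sc brass [(232, 181), (231, 182), (232, 182), (233, 182), (231, 183), (232, 183), (233, 183)]
sd brass [(314, 186), (313, 187), (313, 188), (311, 190), (310, 191), (296, 192), (302, 192), (310, 192), (301, 193), (302, 193), (302, 194), (309, 194), (296, 197), (309, 197), (313, 198), (296, 199), (296, 200), (309, 200), (310, 200), (309, 201), (310, 201), (304, 202), (305, 202), (306, 202), (307, 202), (309, 202), (310, 202), (311, 202), (304, 203), (305, 203), (306, 203), (307, 203), (309, 203), (302, 204), (304, 204), (305, 204), (306, 204), (307, 204), (310, 204), (304, 205), (305, 205), (306, 205), (311, 205), (305, 206), (306, 206), (311, 206), (310, 207), (311, 207), (311, 208), (312, 208), (306, 209), (311, 209), (314, 209), (310, 210), (311, 210), (311, 211), (308, 212), (311, 212), (314, 212), (312, 213), (308, 214), (312, 214)]
```

View pics/w6.png

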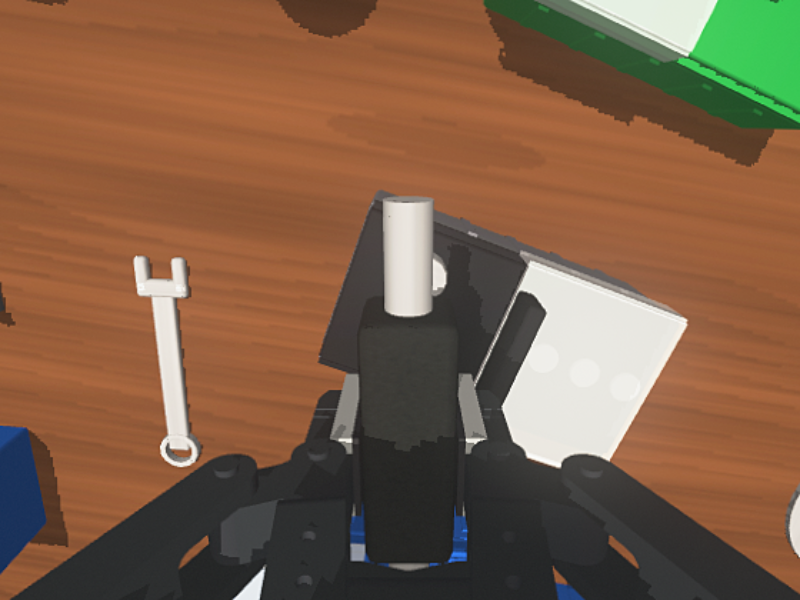

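The wrist view shows the probe square in the fingers: far stub end at (408,198), round post peeking out at (437,275), guard still open. One check of the probe's offset along the bar, using the post as reference to cancel camera bias.

```bash
python3 - <<'E'
from h import *;import pickle
D=pickle.load(open("d3.pkl","rb"));w,s=D["wrist"],D["s"]
Q=R.from_quat(s["orientation"]).as_matrix()
for p,z in(((408,198),253.5),((381,203),253.5),((433,203),253.5)):
    X=plane(w,np.array(p)*.7,z,s);print((Q.T@(X-s["position"])).round(1))
# side view: stub ends with z=253.5 plane unusable; use bar end centres in crop (side): left grip end, right stub
sc,sd=D["scene"],D["side"];k=.15
P=lambda o,a:np.array(o)+np.array(a)*k-.5
print("post obs tri",tri(ray(sc,P((203,153),(199,318))),ray(sd,P((275,175),(207,338)))))
print("tilt deg",np.degrees(np.arccos(-Q[2,2])))
E
```

```text
[ 63.   -0.5 -10.5]
[ 61.8  -6.8 -10.5]
[ 61.8   5.3 -10.5]
post obs tri (array([ 592.71469669, -180.66104269,  100.97735237]), [2.3, 2.3])
tilt deg 0.1232137151118472
```

Probe is centred in the grip (±1 mm) and upright. Descending onto the round post.

Request:
move_arm:
  increments:
    - [[-1, 0.002, -0.047, -0.1, 0, 0, 0], [-1, 0.002, -0.047, -0.25, 0, 0, 0], [-1, 0.002, -0.047, -0.38, 0, 0, 0], [-1, 0.002, -0.047, -0.43, 0, 0, 0], [-1, 0.002, -0.047, -0.43, 0, 0, 0], [-1, 0.002, -0.047, -0.43, 0, 0, 0]]

```text
time: 10.3
position: [590.8, -182.9, 179.8]
orientation: [0.997, 0.081, 0.0, 0.0]
ft_force: [-0.3, 0.8, -1.6]
finger_gap: 23.1
finger_force: 61.0
```

Request:
move_arm:
  increments:
    - [[-1, 0, 0, -0.02, 0, 0, 0], [-1, 0, 0, -0.04, 0, 0, 0], [-1, 0, 0, -0.05, 0, 0, 0], [-1, 0, 0, -0.05, 0, 0, 0]]

```text
time: 10.7
position: [590.9, -183.2, 172.3]
orientation: [0.997, 0.081, 0.001, 0.0]
ft_force: [0.8, 0.7, -0.8]
finger_gap: 23.3
finger_force: 61.2
```

Request:
move_arm:
  increments:
    - [[-1, 0, 0.003, -0.013, 0, 0, 0], [-1, 0, 0.003, -0.027, 0, 0, 0], [-1, 0, 0.003, -0.027, 0, 0, 0], [-1, 0, 0.003, -0.027, 0, 0, 0], [-1, 0, 0.003, -0.027, 0, 0, 0]]

```text
time: 11.2
position: [590.8, -182.8, 168.2]
orientation: [0.997, 0.081, 0.0, 0.0]
ft_force: [0.8, -1.0, 0.1]
finger_gap: 23.3
finger_force: 61.4
```

Request:
move_arm:
  increments:
    - [[-1, 0, 0, 0, 0, 0, 0], [-1, 0, 0, 0, 0, 0, 0], [-1, 0, 0, 0, 0, 0, 0], [-1, 0, 0, 0, 0, 0, 0]]

```text
time: 11.6
position: [590.6, -182.6, 167.8]
orientation: [0.997, 0.081, 0.0, 0.0]
ft_force: [1.5, -1.6, 1.3]
finger_gap: 23.2
finger_force: 61.4
```

```bash
python3 - <<'E'
from plant import r
from h import *;import pickle
s=r.state();print(s["time"],s["position"].round(1),s["ft_force"].round(2))
ims=[]
for n in("scene","side"):
    c=r.read_camera(n);u=proj(c,(590.5,-182,99)).astype(int);x0,y0=u-20
    ims.append(cv2.resize(c["pixels"][y0:y0+40,x0:x0+40,::-1],(400,400),interpolation=cv2.INTER_CUBIC))
cv2.imwrite("pics/press1.png",np.hstack(ims))
s=r.state();print(s["time"],s["position"].round(1),s["ft_force"].round(2))
E
```

```text
11.6 [ 590.6 -182.6  167.8] [ 1.49 -1.56  1.27]
11.7 [ 590.6 -182.5  167.8] [ 1.15 -1.69  0.78]
```

View pics/press1.png

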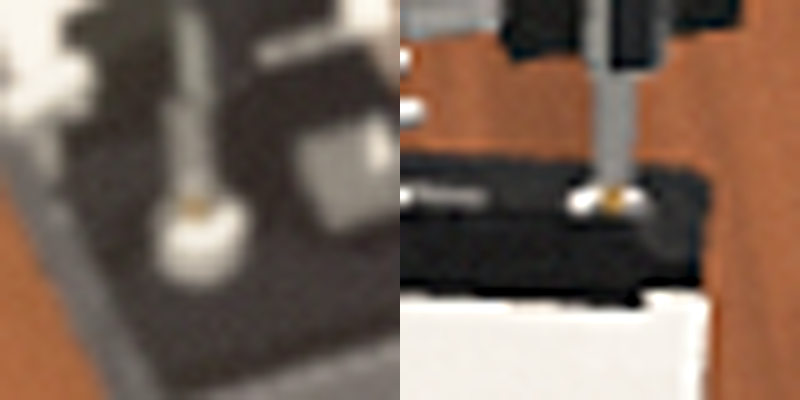

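The tip sits on the round post's top, near its middle: tip at scene crop (195,207) and side crop (613,200), post centre at about (202,213) and (607,200). Contact has lasted over 0.5 s at about 2.5–3 N. Next, the square post.

Request:
move_arm:
  increments:
    - [[-1, 0, 0, 0, 0, 0, 0], [-1, 0, 0, 0, 0, 0, 0], [-1, 0, 0, 0.1, 0, 0, 0], [-1, 0, 0, 0.25, 0, 0, 0], [-1, 0, 0, 0.25, 0, 0, 0], [-1, -0.17, 0.015, 0.25, 0, 0, 0], [-1, -0.34, 0.027, 0.25, 0, 0, 0], [-1, -0.34, 0.027, 0.25, 0, 0, 0], [-1, -0.34, 0.027, 0.25, 0, 0, 0]]

```text
time: 12.6
position: [538.9, -178.1, 204.5]
orientation: [0.997, 0.081, -0.0, -0.0]
ft_force: [-0.4, -0.4, -1.5]
finger_gap: 23.0
finger_force: 61.1
```

Request:
move_arm:
  increments:
    - [[-1, 0, 0, -0.08, 0, 0, 0], [-1, 0, 0, -0.16, 0, 0, 0], [-1, 0, 0, -0.19, 0, 0, 0], [-1, 0, 0, -0.19, 0, 0, 0]]

```text
time: 13.0
position: [538.9, -178.0, 174.7]
orientation: [0.997, 0.081, -0.001, -0.001]
ft_force: [0.3, 0.4, -2.0]
finger_gap: 23.3
finger_force: 61.1
```

Request:
move_arm:
  increments:
    - [[-1, 0.004, -0.003, -0.015, 0, 0, 0], [-1, 0.004, -0.003, -0.03, 0, 0, 0], [-1, 0.004, -0.003, -0.045, 0, 0, 0], [-1, 0.004, -0.003, -0.045, 0, 0, 0], [-1, 0.004, -0.003, -0.045, 0, 0, 0], [-1, 0.004, -0.003, -0.045, 0, 0, 0], [-1, 0.004, -0.003, -0.045, 0, 0, 0], [-1, 0.004, -0.003, -0.045, 0, 0, 0], [-1, 0.004, -0.003, -0.045, 0, 0, 0], [-1, 0.004, -0.003, -0.045, 0, 0, 0]]

```text
time: 14.0
position: [540.3, -179.1, 170.2]
orientation: [0.997, 0.081, 0.0, 0.0]
ft_force: [2.6, -0.1, 0.1]
finger_gap: 23.1
finger_force: 61.3
```

```bash
python3 - <<'E'
from plant import r
from h import *
s=r.state();print(s["time"],s["position"].round(1),s["ft_force"].round(2))
for n in("scene","side"):
    c=r.read_camera(n);u=proj(c,(539.6,-178.4,99)).astype(int)
    w=c["pixels"][u[1]-14:u[1]+10,u[0]-10:u[0]+11].astype(int)
    m=(w[...,0]-w[...,2]>45)&(w[...,0]<245)&(w[...,1]>90)
    ys,xs=np.nonzero(m);print(n,"tip px",(xs.mean()+u[0]-10).round(1),(ys.mean()+u[1]-14).round(1),len(xs))
    print("\n".join(" ".join("%3d"%v for v in row) for row in (w.sum(2)//3)[2:22]) )
print(r.state()["ft_force"].round(2))
E
```

```text
14.0 [ 540.3 -179.1  170.2] [ 2.56 -0.15  0.1 ]
scene tip px 247.3 193.0 7
 68  58  52  53  69  87  87  78 103 133 134 125 126 121  95  77  72  70  69  67  69
 64  59  64  78 107 125 121 110 112 129 138 145 153 143 110  75  70  71  71  70  68
 90  87  86 103 128 140 131 127 128 127 128 141 154 147 112  80  71  71  72  71  72
115 104  99  97  99 100 112 128 135 126 108 123 144 146 110  78  69  69  72  72  69
 97  81  72  67  62  67  95 125 137 126 103 102 126 137 110  78  69  70  66  69  70
 65  56  50  49  50  60  92 119 136 127 101  78  94 114 105  77  69  73  66  69  69
 50  47  48  55  54  63  93 122 139 136 106  71  66  89  86  74  70  68  68  66  68
 52  51  53  53  61  62  91 123 146 143 111  71  53  65  66  71  70  66  69  68  66
 61  61  57  62  60  60  84 123 153 152 117  76  53  55  62  68  66  68  69  71  67
 60  62  61  61  57  62  81 127 156 156 125  90  63  51  57  62  64  69  68  69  66
 61  60  62  60  62  68  86 122 150 151 134 110  84  57  51  60  66  72  70  73  67
 62  60  62  63  83  90 106 123 140 138 138 134 107  67  50  55  61  71  67  68  68
 58  56  57  71 1
[... 1681 characters left out ...]
  48  49
105 108  95  51  16  20  17  93 135 114  88  71  94 134 173 175 104  37  37  50  46
106 109  91  46  29  27  21  14   5   8  19  27  38  54  62  64  52  36  45  48  49
107 107  91  37  26  25  22  22  27  28  28  31  33  40  43  42  50  53  49  51  52
109 100  79  41  29  25  30  35  29  29  31  29  28  28  29  27  27  31  26  27  28
111  96  59  30  24  25  31  31  27  27  24  22  24  29  25  27  23  27  23  26  28
110  86  24  18  25  32  27  19  32  32  28  32  25  25  25  26  28  30  28  32  31
 88  63   1   0  14  21  27  24  21  30  30  22  34  28  32  30  24  25  26  27  28
255 254 254 229 102   9  26  25  24  23  22  24  26  21  26  28  27  32  26  26  30
[ 0.38 -1.08 -0.45]
```

Tip centred on the square post (side columns 10–12 of post columns 7–16). I'll press 2 mm further and hold.

Request:
move_arm:
  increments:
    - [[-1, 0, 0, -0.013, 0, 0, 0], [-1, 0, 0, -0.013, 0, 0, 0], [-1, 0, 0, -0.013, 0, 0, 0], [-1, 0, 0, -0.013, 0, 0, 0], [-1, 0, 0, -0.013, 0, 0, 0], [-1, 0, 0, -0.013, 0, 0, 0], [-1, 0, 0, -0.013, 0, 0, 0], [-1, 0, 0, -0.013, 0, 0, 0]]

```text
time: 14.9
position: [540.1, -179.0, 168.1]
orientation: [0.997, 0.081, 0.0, 0.0]
ft_force: [1.9, -0.2, 0.2]
finger_gap: 23.4
finger_force: 61.4
```

Request:
move_arm:
  increments:
    - [[-1, 0, 0, 0.15, 0, 0, 0], [-1, 0, 0, 0.4, 0, 0, 0], [-1, 0, 0.1, 0.5, 0, 0, 0], [-1, 0.02, 0.8, 0.5, 0, 0, 0], [-1, 0.02, 0.8, 0.5, 0, 0, 0], [-1, 0.02, 0.8, 0.5, 0, 0, 0]]

```text
time: 15.5
position: [542.0, -53.4, 241.9]
orientation: [0.996, 0.084, -0.001, -0.002]
ft_force: [-0.4, 0.4, -1.6]
finger_gap: 23.0
finger_force: 61.1
```

Request:
move_arm:
  increments:
    - [[-1, 0.02, 0.8, 0, 0, 0, 0], [-1, 0.02, 0.8, 0, 0, 0, 0], [-1, 0.02, 0.8, 0, 0, 0, 0], [-1, 0.02, 0.8, 0, 0, 0, 0]]

```text
time: 15.9
position: [544.9, 64.0, 241.8]
orientation: [0.997, 0.084, -0.001, -0.0]
ft_force: [1.0, -0.3, -2.0]
finger_gap: 23.2
finger_force: 61.2
```

Request:
move_arm:
  increments:
    - [[-1, 0.02, 0.8, 0, 0, 0, 0], [-1, 0.02, 0.8, 0, 0, 0, 0], [-1, 0.02, 0.8, 0, 0, 0, 0], [-1, 0.02, 0.8, 0, 0, 0, 0], [-1, 0.02, 0.8, 0, 0, 0, 0]]

```text
time: 16.4
position: [548.8, 180.3, 242.2]
orientation: [0.997, 0.081, -0.001, 0.001]
ft_force: [-0.3, -0.4, -2.3]
finger_gap: 23.4
finger_force: 61.2
```

Request:
move_arm:
  increments:
    - [[-1, 0.01, 0.013, 0, 0, 0, 0], [-1, 0.01, 0.013, -0.15, 0, 0, 0], [-1, 0.01, 0.013, -0.45, 0, 0, 0], [-1, 0.01, 0.013, -0.7, 0, 0, 0], [-1, 0.01, 0.013, -0.82, 0, 0, 0], [-1, 0.01, 0.013, -0.82, 0, 0, 0], [-1, 0.01, 0.013, -0.82, 0, 0, 0]]

```text
time: 17.1
position: [551.1, 182.1, 120.6]
orientation: [0.997, 0.081, 0.0, 0.0]
ft_force: [0.2, -0.5, -1.0]
finger_gap: 23.5
finger_force: 61.2
```

Request:
move_arm:
  increments:
    - [[-1, 0, 0, -0.06, 0, 0, 0], [-1, 0, 0, -0.12, 0, 0, 0], [-1, 0, 0, -0.15, 0, 0, 0], [-1, 0, 0, -0.15, 0, 0, 0], [-1, 0, 0, -0.15, 0, 0, 0]]

```text
time: 17.6
position: [550.6, 183.1, 97.5]
orientation: [0.997, 0.081, -0.0, 0.0]
ft_force: [0.7, -0.4, -1.3]
finger_gap: 23.3
finger_force: 61.2
```

Request:
move_arm:
  increments:
    - [[-1, 0, -0.004, -0.01, 0, 0, 0], [-1, 0, -0.004, -0.018, 0, 0, 0], [-1, 0, -0.004, -0.018, 0, 0, 0], [-1, 0, -0.004, -0.018, 0, 0, 0]]

```text
time: 18.0
position: [550.6, 182.4, 94.9]
orientation: [0.997, 0.081, 0.0, -0.0]
ft_force: [0.3, 0.7, -2.1]
finger_gap: 23.1
finger_force: 61.2
```

Request:
move_arm:
  increments:
    - [[-1, 0, 0, -0.007, 0, 0, 0], [-1, 0, 0, -0.007, 0, 0, 0], [-1, 0, 0, -0.007, 0, 0, 0]]

```text
time: 18.3
position: [550.8, 182.5, 94.5]
orientation: [0.997, 0.081, 0.0, 0.0]
ft_force: [-2.6, -1.1, 4.4]
finger_gap: 23.1
finger_force: 61.9
```

Now resting in the notches (support force +6 N). Opening, then straight up.

Request:
move_arm:
  increments:
    - [[-0.2, 0, 0, 0, 0, 0, 0], [0.2, 0, 0, 0, 0, 0, 0], [1, 0, 0, 0, 0, 0, 0], [1, 0, 0, 0, 0, 0, 0], [1, 0, 0, 0, 0, 0, 0], [1, 0, 0, 0, 0, 0, 0], [1, 0, 0, 0, 0, 0, 0]]

```text
time: 19.0
position: [550.6, 182.4, 93.8]
orientation: [0.997, 0.081, 0.0, -0.0]
ft_force: [0.2, -0.1, 0.0]
finger_gap: 85.7
finger_force: 0.0
```

Request:
move_arm:
  increments:
    - [[1, 0, 0, 0.1, 0, 0, 0], [1, 0, 0, 0.3, 0, 0, 0], [1, 0, 0, 0.6, 0, 0, 0], [1, 0, 0, 1, 0, 0, 0], [1, 0, 0, 1, 0, 0, 0], [1, 0, 0, 1, 0, 0, 0]]

```text
time: 19.6
position: [552.4, 182.8, 248.7]
orientation: [0.997, 0.081, 0.004, -0.0]
ft_force: [0.9, 0.2, -0.3]
finger_gap: 85.5
finger_force: 0.0
```

Request:
move_arm:
  increments:
    - [[1, -0.15, -0.12, 0.35, 0, 0, 0], [1, -0.15, -0.12, 0.35, 0, 0, 0], [1, -0.15, -0.12, 0.35, 0, 0, 0], [1, -0.15, -0.12, 0.35, 0, 0, 0]]

```text
time: 20.0
position: [527.5, 164.4, 294.2]
orientation: [0.997, 0.081, -0.001, 0.0]
ft_force: [-0.3, 0.5, -0.4]
finger_gap: 85.7
finger_force: 0.0
```

```bash
python3 - <<'E'
from plant import r
from h import *;import pickle
s=r.state();c=r.read_camera("wrist");print(s["time"],s["position"].round(1))
L=[(s,c),pickle.load(open("w5.pkl","rb"))]
for s,c in L:
    px=c["pixels"];u=proj(c,(551,181,118),s);x,y=u.astype(int);x0,y0=x-55,max(y-75,0);w=px[y0:y+75,x0:x+55].astype(int)
    n,l,st,ce=cv2.connectedComponentsWithStats((w.min(2)>190).astype(np.uint8))
    for i in range(1,n):
        if st[i,4]>60: print(" stub",st[i],plane(c,ce[i]+[x0,y0],107,s).round(1))
    n,l,st,ce=cv2.connectedComponentsWithStats((w.max(2)<95).astype(np.uint8));i=1+np.argmax(st[1:,4]);print(" grip",st[i],plane(c,ce[i]+[x0,y0],118,s).round(1))
D=pickle.load(open("d0.pkl","rb"))
for n in("side","scene"):
    a=r.read_camera(n)["pixels"];b=D[n]["pixels"];d=np.abs(a.astype(int)-b).sum(2)>90
    for nm,P in(("cradle",(551,183,70)),("spanner",(460,-5,4)),("bottle",(774,-77,70)),("can",(756,100,40))):
        q=proj(D[n],P).astype(int);print(n,nm,int(d[q[1]-22:q[1]+22,q[0]-22:q[0]+22].sum()))
E
```

```text
20.0 [527.5 164.4 294.2]
 stub [ 46   0  13  32 404] [598.4 191.5 107. ]
 stub [ 61  10  21  12 235] [601.  175.7 107. ]
 stub [ 48 114  13  27 302] [501.7 175.  107. ]
 stub [ 62 119  20  16 189] [505.  159.8 107. ]
 grip [  39   30   29   84 2295] [553.7 183.1 118. ]
 stub [ 46   0  14  34 425] [598.6 191.5 107. ]
 stub [ 61  11  21  12 241] [601.  175.6 107. ]
 stub [ 49 115  12  27 316] [501.3 175.  107. ]
 stub [ 62 119  20  16 184] [504.9 159.8 107. ]
 grip [  39   32   30   83 2269] [553.  182.8 118. ]
side cradle 14
side spanner 518
side bottle 0
side can 0
scene cradle 32
scene spanner 403
scene bottle 0
scene can 0
```

Probe is back within 0.4 mm of its original seat. One last check of the spanner (arm and shadow lie over its fixed-camera patch) and the guard.

```bash
python3 - <<'E'
from plant import r
from h import *;import pickle
V={n:pickle.load(open(n+".pkl","rb")) for n in("w1","w2")}
s=r.state();V["now"]=(s,r.read_camera("wrist"))
for n,(s,c) in V.items():
    m=(c["pixels"].min(2)>150).astype(np.uint8);N,l,st,ce=cv2.connectedComponentsWithStats(m)
    for i in range(1,N):
        P=plane(c,ce[i],4,s)
        if st[i,4]>200 and abs(P[1]+5)<45 and 420<P[0]<540:
            y,x=np.nonzero(l==i);k=np.argmin(y);print(n,"spanner",st[i],P.round(1),"jaw",plane(c,(x[k],y[k]),4,s).round(1))
c=r.read_camera("side")
for a,ce,bx in dark(c,(265,195,330,270)):
    if a>80:print("side dark",a,ce.round(1),bx)
for y in((559,-212),(571,-150)): print("rib would be at",proj(c,(*y,123)).round(1))
E
```

```text
w1 spanner [ 203  179   39  123 1675] [470.6  -3.6   4. ] jaw [544.8  23.4   4. ]
w2 spanner [ 120  198   80  127 1845] [474.6  -3.2   4. ] jaw [549.9  -7.9   4. ]
now spanner [ 400  162   39  114 1797] [487.4  -2.4   4. ] jaw [546.6  21.1   4. ]
side dark 388 [297. 229.] [[278.79998779296875, 234.5], [279.5, 220.8000030517578], [315.20001220703125, 222.60000610351562], [314.5, 236.39999389648438]]
side dark 403 [291.1 263.8] [[272.0, 257.0], [311.0, 257.0], [311.0, 269.0], [272.0, 269.0]]
rib would be at [295.8 226.9]
rib would be at [297.8 213.4]
```

```bash
python3 -c "
from plant import r
print(r.close_job())"
```

```text
the job is handed in; nothing more can be done
None
```

The job is handed in at about 20 s: guard open at its stop, the probe pressed and held on the middle of the round post and then the square post for over half a second each at about 2–3 N, the probe back in both V notches with its tip hanging down, and the spanner, bottle and can left where they were.

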